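Wipe graphite chips off the light box

ROBOT

A 6-joint arm with a two-finger parallel gripper is mounted at the origin on the work surface. World frame = base frame: x ahead of the robot, y to its left, z up, the work surface at z = 0. Lengths are in m, angles in rad, forces in N, time in s.
With the tool pointing down it reaches from about 0.35 to 0.775 m from the base axis. Payload 5.5 kg.
Tool frame: the origin (TCP) lies midway between the tips of the shut fingers; the grasp point (between the pads) lies 19 mm behind it; z points along the fingers, y is the line along which they close (so a half turn about z gives the same grasp; the last joint's range is limited). The gripper opens to 85 mm and grips with 20 to 120 N. Pads are 22 mm wide; open, the fingers measure 114 mm over their backs; the gripper's body (76 mm by 85 mm) begins 54 mm behind the grasp point. The pads swing forward as they close: fully open they stand 13 mm farther back than shut.
Start: joints at [1.139, 0.313, 0.046, 1.304, 0, 1.431], TCP at [0.165, 0.551, 0.231] pointing down, gripper open.
Joint ranges: [-2.76, 2.76], [-0.86, 1.69], [-1.03, 1.26], [-2.2, 2.34], [-1.47, 1.5], [-3.14, 3.14]. Speed limits (rad/s): [2.57, 2.57, 3.14, 3.14, 3.14, 3.14].

INTERFACE

Orientations are given as a unit quaternion [w, x, y, z].
In Python, from workcell import env gives the robot as it stands.
- The arm moves only by the tool move_arm, never from a script. Its argument "targets" is a list of rows, each a list of 3 entries, a list of its own where there are three numbers: the shift along the tool's x, y, z in mm, then the turn, a rotation vector about the tool's x, y, z in units of 10 degrees (1.0 is 10 degrees), then the closure, from -1 (fully open) to 1 (shut). In form: [[[dx, dy, dz], [ax, ay, az], gripper], ...]. A call has 1 to 5 rows; each row is the pose to reach, as a shift and turn from the pose commanded when the call began, along the tool's axes at that moment; what a row does not reach only later rows make up. A row lasts 1/8 s, in which the tool goes at most 62.5 mm and 10.7 degrees, less where a joint would pass 70% of its speed; a pose out of reach is approached as far as the arm can. A call with a gripper value outside its range is refused whole. The fingers move at their own pace and stop on an object; "squeeze" is the grip in N (left out, the last holds). Time passes only in rows, so rows that repeat a pose let the fingers close. It gives the time, the measured TCP pose, the force, the opening and the grip force at its end, in the units of the state.
- env.get_state(): the state, without advancing time (a new reading comes with each control period).
- env.read_camera(name): name is "side" or "top" or "wrist"; returns a dict with "pixels" (480x640x3 uint8, red, green, blue), "fovy" (degrees; the focal length in pixels is half the picture's height over the tangent of half this angle, whatever the lens; pixels are square), "cx", "cy" (the principal point, pixels), "dist_coeffs" ([k1, k2, p1, p2, k3] as OpenCV has them; the pictures are not rectified), "extrinsics" (4x4, takes a point from world to camera coordinates); the wrist camera has in their place "mount" (4x4, takes a point from camera to tool coordinates, whose origin is the TCP and whose axes are the flange's). Camera axes: x right, y up, looking along -z (the intrinsics and any distortion apply to the point x, -y, -z); pixel columns grow to the right and rows downward; lengths in m; the calibration is good to about 2 mm. A picture is of the moment at which its call begins: read the wrist's pose just before it. There is no depth.
- env.hand_in(): hands the job in; it is judged then, once.
Trained networks look in a picture, given as the dict that the camera call returned (one of the last four; its "shot" number tells which), for a name from the list of things; names that differ only in an ending like _2 or _b are one class to them, and where a whole thing is asked for, a point or a joint stands for the part that bears it (a point fixed in the world has none). Each returns a list of dicts, best first, with "confidence" (0 to 1); they miss things now and then, are a little off and sometimes report something else, mostly with a low value. They report only what shows in the picture. A call takes as long as a camera call. They do not tell look-alikes from the thing itself.
- env.spot_in(thing, picture): "centre" ([x, y, z] in m, in world coordinates, good to about 4 mm: the middle of the surface that is visible of it).
- env.regions_of(thing, picture): "mask" (480x640 bool, what is visible of it).
- env.landmark_of(thing, picture): "centre" ([x, y, z] in m, in world coordinates, good to about 4 mm: a listed point, or the origin of a listed thing).
The state is a dict: "clock": time; "joint_pos": joint angles; "qvel": joint speeds; "tau": joint torques, N m; "tcp_pos": TCP position; "orientation": TCP orientation; "wrist_force": force on the tool from outside, world axes, zero at the start; "ft_torque": the same for the moment, N m; "finger_gap": finger opening in m; "grip_force": force on a finger pad.
Only numpy, scipy, OpenCV 4.12 (cv2) and the standard library are available. Lean on these libraries where they do the work, as an engineer would, in place of code of your own. Each camera call takes 0.05 s, during which the arm holds its last target. There are 200 camera calls.

TASK

Pick up the wooden wiping block from its rubber mat and, with the block and never with the gripper, push all five graphite chips off the light box's top into the empty tray beside it (not the one with the pens). Then stand the block upright back on its rubber mat, lengthways along it, and let go. Leave the ink bottle and the brass weight standing where they are.

Things in the scene. Friction and masses are not known exactly. Their poses are not given: they have to be found in the camera images.
- lightbox: Fixed light box, flat level white top in a grey frame, 240 (x) x 260 (y) x 40 mm high. Origin: centre of the underside, on the desk. Own x points away from the robot, own y to the left (yaw within 0.2 rad). The chips lie on the half nearer the robot (own x -105 to +15 mm, own y within 90 mm of the middle); an ink bottle and a brass weight stand along the far edge.
- catch_tray: Fixed empty open aluminium tray without pens or divider, 240 (x) x 90 (y) x 34 mm high, walls and floor 4 mm, standing tight against the left or the right side of the light box (it changes from run to run), its rim 6 mm lower than the box's top. Origin: centre of the underside; axes parallel to the light box's.
- pen_tray: Fixed aluminium tray of the same outer size with a lengthwise divider and pens lying in it below its rim, tight against the other side of the light box. Not for chips. Origin: centre of the underside.
- scraper: Loose wooden wiping block with a steel sole, about 0.25 kg, standing on the rubber mat. Base 150 (own x) x 36 (own y) x 22 mm high with flat upright long faces; on its middle an upright grip 80 (x) x 24 (y) mm, from 22 to 72 mm above the sole: pinch it across y. Origin: centre of the sole.
- rest_mat: Fixed black rubber mat, 180 (own x) x 85 (own y) x 5 mm, on the desk to the left or the right, the wiping block's place. Origin: centre of the underside, on the desk (top at 5 mm).
- ink_bottle: Loose ink bottle, diameter 40 mm, 58 mm high, standing near the light box's far edge (own x about 86 mm). Origin: centre of the underside. To be left alone.
- weight: Loose round brass paperweight, diameter 38 mm, 42 mm high, standing near the light box's far edge (own x about 86 mm). Origin: centre of the underside. To be left alone.
- chip0: One of five loose dark grey broken chips of graphite stick lying on the light box, about 22 x 16 x 11 mm, 11 g. Origin at its centre (5.5 mm above what it lies flat on); yaw arbitrary.
- chip1: One of five loose dark grey broken chips of graphite stick lying on the light box, about 22 x 16 x 11 mm, 11 g. Origin at its centre (5.5 mm above what it lies flat on); yaw arbitrary.
- chip2: One of five loose dark grey broken chips of graphite stick lying on the light box, about 22 x 16 x 11 mm, 11 g. Origin at its centre (5.5 mm above what it lies flat on); yaw arbitrary.
- chip3: One of five loose dark grey broken chips of graphite stick lying on the light box, about 22 x 16 x 11 mm, 11 g. Origin at its centre (5.5 mm above what it lies flat on); yaw arbitrary.
- chip4: One of five loose dark grey broken chips of graphite stick lying on the light box, about 22 x 16 x 11 mm, 11 g. Origin at its centre (5.5 mm above what it lies flat on); yaw arbitrary.
Things that resemble listed ones, but are neither listed nor needed, are in the scene too. What is shaped like the scraper but purple or turquoise is not meant.

How it is judged:
By the outcome, as a careful person would: the job done as asked, in the order asked, and still so for the second after the job is handed in, with the robot touching nothing.
It also fails if it takes over 53 s, if anything falls off the work surface, if the arm or the gripper's body presses on something with over 40 N, if the wrist force passes 120 N, or if a joint passes its speed limit or range.

## Working session

There is one attempt and no reset: what is moved stays moved. The work goes in short steps, Python scripts to look and compute and a tool call to move; the robot and the scene stay as the last step left them, time stands still between calls to the robot, and variables do not carry over. Pictures are saved under pics/ and viewed, at most 10 in all, crops included, and the job is handed in when it is done.

Besides the shell and the picture viewer there is one more tool, called by a JSON object that holds its "fn" and its "kwargs", one argument or row to a line. move_arm: Moves the arm, as the interface text tells. Its arguments: {"type":"object","properties":{"targets":{"type":"array","items":{"type":"array"}},"squeeze":{"type":"number"}},"required":["targets"]}

```bash
mkdir -p pics; cat > h.py <<'E'
import numpy as np, cv2
from workcell import env
from scipy.spatial.transform import Rotation as R
def cam(p):
    h=p["pixels"].shape[0]; f=h/2/np.tan(np.radians(p["fovy"])/2)
    return np.array([[f,0,p["cx"]],[0,f,p["cy"]],[0,0,1]]),np.array(p["dist_coeffs"],float),np.array(p["extrinsics"])
def ray(p,uv,z):
    K,d,E=cam(p); u=cv2.undistortPoints(np.array(uv,float).reshape(-1,1,2),K,d).reshape(-1,2)
    D=np.c_[u[:,0],-u[:,1],-np.ones(len(u))]@E[:3,:3]; C=-E[:3,:3].T@E[:3,3]
    return C+D*((z-C[2])/D[:,2])[:,None]
def proj(p,X):
    K,d,E=cam(p); c=np.array(X,float).reshape(-1,3)@E[:3,:3].T+E[:3,3]
    return cv2.projectPoints((c*[1,-1,-1]).reshape(-1,1,3),np.zeros(3),np.zeros(3),K,d)[0].reshape(-1,2)
def save(p,n): cv2.imwrite("pics/"+n,p["pixels"][:,:,::-1])
E
python3 - <<'E'
from h import *
np.set_printoptions(precision=4,suppress=True)
for c in ["top","side"]:
    p=env.read_camera(c); save(p,c+"0.png")
    for t in ["lightbox","catch_tray","pen_tray","scraper","rest_mat","ink_bottle","weight","chip0"]:
        for r in env.landmark_of(t,p): print(c,t,np.round(r["centre"],4),round(r["confidence"],2),proj(p,r["centre"])[0].round())
s=env.get_state(); print(s["clock"],s["tcp_pos"],s["orientation"],s["wrist_force"])
E
```

```text
top lightbox [ 0.6053 -0.0065 -0.0045] 0.68 [324. 200.]
top pen_tray [ 0.5978 -0.1837 -0.0008] 0.98 [399. 203.]
top pen_tray [ 0.6845 -0.0873  0.042 ] 0.56 [360. 161.]
top pen_tray [0.6932 0.0589 0.0436] 0.54 [297. 157.]
top pen_tray [0.6007 0.0306 0.0486] 0.3 [308. 195.]
top scraper [ 0.2671  0.4271 -0.0016] 0.98 [131. 341.]
top scraper [0.4737 0.3585 0.0058] 0.77 [166. 251.]
top scraper [ 0.3528  0.1949 -0.0017] 0.59 [235. 305.]
top rest_mat [0.4734 0.348  0.0007] 0.85 [171. 252.]
top ink_bottle [ 0.6838 -0.0877  0.043 ] 0.6 [360. 162.]
top ink_bottle [ 0.605  -0.0065 -0.0012] 0.53 [324. 199.]
top weight [0.6955 0.0594 0.0422] 0.65 [297. 156.]
top chip0 [ 0.5244 -0.0052  0.0443] 0.62 [324. 228.]
top chip0 [0.6008 0.0279 0.0489] 0.54 [310. 194.]
top chip0 [ 0.594  -0.0446  0.0467] 0.52 [342. 198.]
top chip0 [0.5391 0.0644 0.0447] 0.48 [293. 221.]
top chip0 [ 0.5258 -0.0546  0.0418] 0.41 [346. 228.]
side lightbox [ 0.6045 -0.0005 -0.0013] 0.68 [368. 255.]
side lightbox [0.5378 0.061  0.0465] 0.44 [332. 239.]
side catch_tray [ 0.6098  0.1682 -0.0011] 0.69 [329. 220.]
side catch_tray [
[... 180 characters left out ...]
0.0048] 0.83 [169. 219.]
side scraper [ 0.3523  0.1928 -0.0013] 0.59 [241. 255.]
side rest_mat [ 0.4693  0.3466 -0.0005] 0.64 [249. 207.]
side ink_bottle [ 0.6843 -0.0882  0.04  ] 0.74 [417. 249.]
side weight [0.6924 0.0581 0.0404] 0.76 [380. 217.]
side chip0 [0.5953 0.026  0.0478] 0.55 [359. 236.]
side chip0 [ 0.5257 -0.0072  0.0441] 0.54 [345. 256.]
side chip0 [ 0.5959 -0.0447  0.0409] 0.45 [378. 254.]
side chip0 [0.5388 0.061  0.0449] 0.42 [332. 239.]
side chip0 [0.6918 0.0561 0.0392] 0.42 [381. 218.]
side chip0 [ 0.5238 -0.056   0.0466] 0.41 [357. 267.]
side chip0 [ 0.6845 -0.09    0.0424] 0.36 [418. 248.]
0.9 [0.1654 0.5507 0.2313] [0.     0.1454 0.9894 0.0001] [ 0.1689 -0.2549  0.5914]
```

View pics/top0.png

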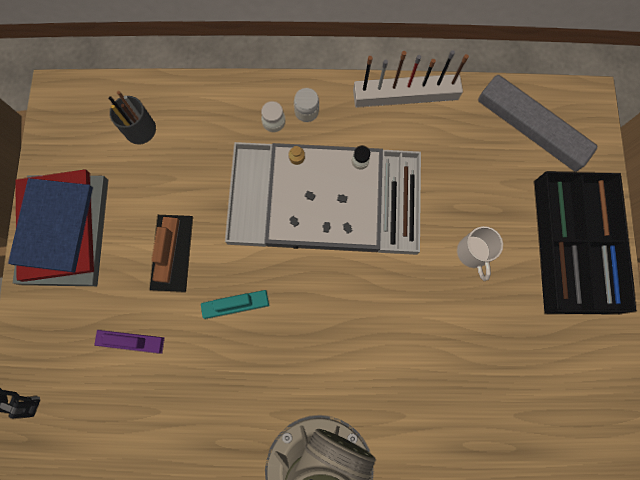

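View pics/side0.png

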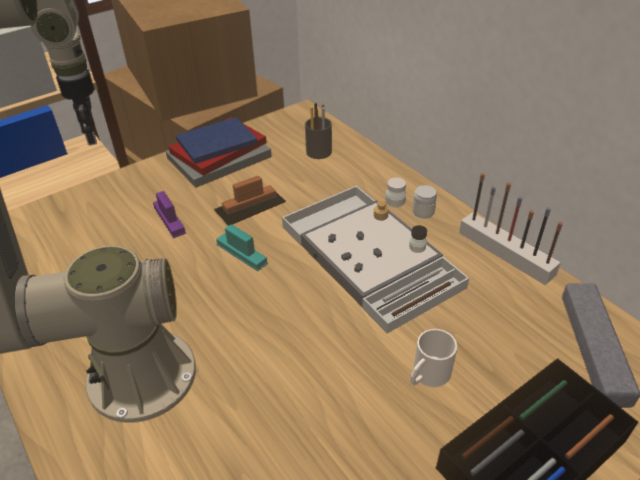

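The catch tray is on the left (top view about (248,195)), with the pens on the right (400,203). The wooden block stands on the black mat at (171,252). The five chips are at about (310,195), (342,198), (293,221), (326,227) and (347,227). Next I'll fit the poses from the masks.

```bash
cat >> h.py <<'E'
from scipy.optimize import minimize
def corners(lo,hi): return np.array([[a,b,c] for a in (lo[0],hi[0]) for b in (lo[1],hi[1]) for c in (lo[2],hi[2])],float)
SH={"scraper":[corners([-.075,-.018,0],[.075,.018,.022]),corners([-.04,-.012,.022],[.04,.012,.072])],
"rest_mat":[corners([-.09,-.0425,0],[.09,.0425,.005])],"lightbox":[corners([-.12,-.13,0],[.12,.13,.04])],"catch_tray":[corners([-.12,-.045,0],[.12,.045,.034])]}
def sil(p,th,x,y,yaw,z):
    m=np.zeros((480,640),np.uint8); c,s=np.cos(yaw),np.sin(yaw)
    for b in SH[th]:
        X=b@np.array([[c,-s,0],[s,c,0],[0,0,1]]).T+[x,y,z]
        m1=np.zeros_like(m); cv2.fillConvexPoly(m1,cv2.convexHull(np.round(proj(p,X)*16).astype(np.int32)),1,shift=4); m|=m1
    return cv2.GaussianBlur(m.astype(np.float32),(0,0),1.2)
def mask(p,th,near,rad=.06):
    r=[q for q in env.regions_of(th,p) if q["mask"].any()]
    t=proj(p,near)[0]
    def d(q): v,u=np.nonzero(q["mask"]); return np.hypot(u.mean()-t[0],v.mean()-t[1])
    return min(r,key=d)["mask"] if r else None
def fit(ps,th,x0,z,ign=None,occ=None):
    ms=[(p,mask(p,th,[x0[0],x0[1],.02])) for p in ps]; ms=[(i,p,m) for i,(p,m) in enumerate(ms) if m is not None]
    def cost(v):
        e=0
        for i,p,m in ms:
            w=1. if ign is None else 1.-ign[i]
            e+=(np.abs(sil(p,th,v[0],v[1],v[2],z)-cv2.GaussianBlur(m.astype(np.float32),(0,0),1.2))*w).sum()/m.sum()
        return e/len(ms)
    best=None
    for dy in (-.12,0,.12):
        S=np.array([x0]*4,float); S[:,2]+=dy; S[1,0]+=.01;S[2,1]+=.01;S[3,2]+=.1
        r=minimize(cost,S[0],method="Nelder-Mead",options=dict(initial_simplex=S,xatol=1e-4,fatol=1e-5))
        if best is None or r.fun<best.fun: best=r
    return best.x,best.fun,len(ms)
E
python3 - <<'E'
from h import *
np.set_printoptions(precision=4,suppress=True)
ps=[env.read_camera(c) for c in ("top","side")]
ig=[]
for p in ps:
    m=mask(p,"scraper",[.476,.357,.03]); ig.append(cv2.dilate(m.astype(np.uint8),np.ones((3,3))).astype(float))
for sel in ([0],[1],[0,1]):
    q=[ps[i] for i in sel]; g=[ig[i] for i in sel]
    print(sel,"scr",*fit(q,"scraper",[.476,.357,0],.005))
    print("mat",*fit(q,"rest_mat",[.471,.347,0],0,ign=g))
    print("box",*fit(q,"lightbox",[.605,-.003,0],0))
    print("tray",*fit(q,"catch_tray",[.61,.17,0],0))
print(R.from_quat(env.get_state()["orientation"],scalar_first=True).as_matrix())
E
```

```text
[0] scr [ 0.4745  0.3558 -0.0787] 0.050895625709468484 1
mat [ 0.4704  0.3482 -0.0203] 0.07196652334378888 1
box [ 0.6049 -0.0058 -0.0374] 0.10719479493989276 1Traceback (most recent call last):
  File "<stdin>", line 12, in <module>
  File "h.py", line 41, in fit
    r=minimize(cost,S[0],method="Nelder-Mead",options=dict(initial_simplex=S,xatol=1e-4,fatol=1e-5))
    res = _minimize_neldermead(fun, x0, args, callback, bounds=bounds,
                               **options)
    fsim[k] = func(sim[k])
              ~~~~^^^^^^^^
    fx = function(np.copy(x), *(wrapper_args + args))
  File "h.py", line 37, in cost
    return e/len(ms)
           ~^~~~~~~~
ZeroDivisionError: division by zero
```

{"fn": "move_arm", "kwargs": {
  "targets": [
    [[-60, -17, 5], [0, 0, -0.3], -1],
    [[-120, -34, 10], [0, 0, -0.6], -1],
    [[-180, -51, 15], [0, 0, -0.9], -1],
    [[-240, -68, 20], [0, 0, -1.22], -1],
    [[-300, -83, 25], [0, 0, -1.22], -1]
  ]
}}

```text
clock: 1.92
tcp_pos: [0.4305, 0.3837, 0.2064]
orientation: [0.0, 0.039, 0.999, 0.0]
wrist_force: [0.3, 1.2, -0.2]
finger_gap: 0.0856
grip_force: 0.0
```

```bash
cat >> h.py <<'E'
def wrist():
    s=env.get_state(); p=env.read_camera("wrist"); T=np.eye(4); T[:3,:3]=R.from_quat(s["orientation"],scalar_first=True).as_matrix(); T[:3,3]=s["tcp_pos"]
    p["extrinsics"]=np.linalg.inv(T@np.array(p["mount"])); return s,p
def goal(s,xyz,yaw):
    """tool-frame shift mm and turn (10deg) to TCP xyz, tool straight down, tool y at world angle yaw+90deg"""
    Rm=R.from_quat(s["orientation"],scalar_first=True); y=np.array([-np.sin(yaw),np.cos(yaw),0]); z=np.array([0,0,-1.])
    G=R.from_matrix(np.c_[np.cross(y,z),y,z]); return Rm.inv().apply(np.array(xyz)-s["tcp_pos"])*1000,np.degrees((Rm.inv()*G).as_rotvec())/10
E
python3 - <<'E'
from h import *
np.set_printoptions(precision=4,suppress=True)
s,w=wrist(); save(w,"w1.png"); print(s["clock"],s["tcp_pos"],s["joint_pos"],np.linalg.inv(w["extrinsics"])[:3,3],w["mount"])
for x in env.landmark_of("scraper",w)+env.landmark_of("rest_mat",w): print(x["centre"],x["confidence"])
try:
    print("w scr",*fit([w],"scraper",[.4745,.3558,-.079],.005))
    ig=[cv2.dilate(mask(w,"scraper",[.4745,.3558,.03]).astype(np.uint8),np.ones((3,3))).astype(float)]
    print("w mat",*fit([w],"rest_mat",[.4704,.3482,-.02],0,ign=ig))
except Exception as e: print(e)
p=env.read_camera("side")
print("s scr",*fit([p],"scraper",[.476,.357,-.079],.005))
print("s box",*fit([p],"lightbox",[.605,-.003,-.03],0))
print("goal",*goal(s,[.4745,.3558,.075],-.079))
E
```

```text
1.925 [0.4305 0.3837 0.2064] [ 0.5888  0.3235 -0.0005  1.246   0.0002  0.6672] [0.3573 0.3894 0.3479] [[-0.0001  0.9566  0.2915  0.0733]
 [ 1.      0.0003 -0.0006 -0.    ]
 [-0.0007  0.2915 -0.9566 -0.1415]
 [ 0.      0.      0.      1.    ]]
[0.3568, 0.1915, 0.0049] 0.87
[0.4746, 0.3551, 0.0063] 0.83
w scr [ 0.4776  0.3566 -0.1017] 0.05194102942209903 1
w mat [ 0.4728  0.3486 -0.0329] 0.05928475739745833 1
s scr [ 0.4754  0.3581 -0.0731] 0.04971481634646046 1
s box [ 0.6082  0.0152 -0.0566] 0.24445867620902378 1
goal [-46.0337 -24.4687 131.4155] [0.0036 0.0028 0.0035]
```

View pics/w1.png

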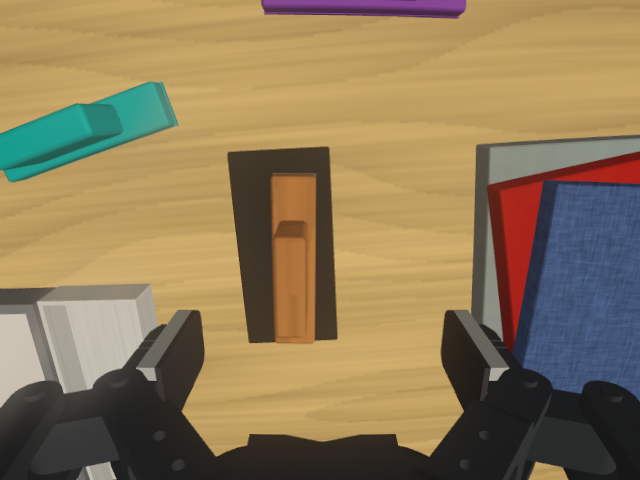

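The block fills pixels x 271–316, y 174–343, and sits within the mat (228–337, 148–342). I'll use the edge pixels directly to get the yaw.

```bash
python3 - <<'E'
from h import *
np.set_printoptions(precision=4,suppress=True)
s,w=wrist()
e=ray(w,[[272,176],[274,342],[316,175],[315,342]],.027); print(e,e.mean(0))
for a,b in((0,1),(2,3)): d=e[b]-e[a]; print(np.arctan2(d[1],d[0]),np.hypot(*d[:2]))
m=ray(w,[[229,154],[249,342],[328,148],[337,339]],.005); print(m,m.mean(0))
for a,b in((0,1),(2,3)): d=m[b]-m[a]; print(np.arctan2(d[1],d[0]),np.hypot(*d[:2]))
b=ray(w,[[150,286],[44,288]],.034);print(b)
E
```

```text
[[0.3986 0.3492 0.027 ]
 [0.5446 0.3344 0.027 ]
 [0.4005 0.3835 0.027 ]
 [0.5473 0.3706 0.027 ]] [0.4727 0.3594 0.027 ]
-0.10095987568250829 0.14675079088165774
-0.0871104616797438 0.14735671568367703
[[0.3807 0.3129 0.005 ]
 [0.5559 0.3068 0.005 ]
 [0.3824 0.3945 0.005 ]
 [0.5589 0.3901 0.005 ]] [0.4695 0.3511 0.005 ]
-0.03482626958617148 0.17534844403737482
-0.024411808435323562 0.1765894740333481
[[0.4805 0.2378 0.034 ]
 [0.4761 0.1432 0.034 ]]
```

```bash
python3 - <<'E'
from h import *
np.set_printoptions(precision=3,suppress=True)
s=env.get_state(); print(*goal(s,[.475,.3575,.10],-.085),*goal(s,[.475,.3575,.038],-.085))
E
```

```text
[-49.245 -24.709 106.593] [0.002 0.001 0.048] [-49.232 -24.727 168.593] [0.002 0.001 0.048]
```

{"fn": "move_arm", "kwargs": {
  "targets": [
    [[-35, -18, 30], [0, 0, 0.05], -1],
    [[-49, -25, 80], [0, 0, 0.05], -1],
    [[-49, -25, 130], [0, 0, 0.05], -1],
    [[-49, -25, 158], [0, 0, 0.05], -1],
    [[-49, -25, 168], [0, 0, 0.05], -1]
  ],
  "squeeze": 60
}}

```text
clock: 3.05
tcp_pos: [0.4738, 0.3561, 0.0365]
orientation: [-0.001, 0.043, 0.999, -0.001]
wrist_force: [0.0, 0.6, 0.2]
finger_gap: 0.0854
grip_force: 0.0
```

{"fn": "move_arm", "kwargs": {
  "targets": [
    [[0, 0, 1], [0, 0, 0], 1],
    [[0, 0, 1], [0, 0, 0], 1],
    [[0, 0, 1], [0, 0, 0], 1],
    [[0, 0, 1], [0, 0, 0], 1],
    [[0, 0, 1], [0, 0, 0], 1]
  ],
  "squeeze": 60
}}

```text
clock: 3.68
tcp_pos: [0.4766, 0.3567, 0.0387]
orientation: [0.001, 0.044, 0.999, 0.001]
wrist_force: [-1.0, -0.2, 6.7]
finger_gap: 0.0236
grip_force: 59.3
```

```bash
python3 - <<'E'
import cv2
i=cv2.imread("pics/top0.png")[135:260,220:430]; cv2.imwrite("pics/crop.png",cv2.resize(i,None,fx=3.8,fy=3.8,interpolation=cv2.INTER_CUBIC))
E
```

```text
(no output)
```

View pics/crop.png

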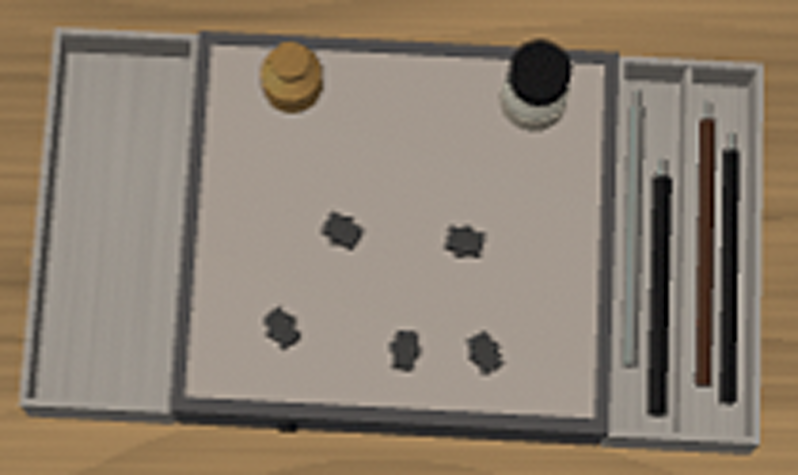

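{"fn": "move_arm", "kwargs": {
  "targets": [
    [[0, 0, -10], [0, 0, 0], 1],
    [[0, 0, -30], [0, 0, 0], 1],
    [[0, 0, -60], [0, 0, 0], 1],
    [[0, 0, -90], [0, 0, 0], 1],
    [[0, 0, -100], [0, 0, 0], 1]
  ]
}}

```text
clock: 4.3
tcp_pos: [0.4766, 0.3566, 0.1392]
orientation: [0.001, 0.044, 0.999, 0.001]
wrist_force: [1.2, 0.3, -2.9]
finger_gap: 0.0234
grip_force: 59.2
```

Crop: the box top's corners are at about (200,33), (618,54), (606,430) and (180,410). The five chips and both bystanders are clear, and the left tray is empty.

```bash
python3 - <<'E'
from h import *
np.set_printoptions(precision=4,suppress=True)
s=env.get_state(); p=env.read_camera("top")
f=lambda a:np.array(a)/3.8+[220-.4,135-.4]
c=ray(p,f([[200,33],[618,54],[605,429],[180,409]]),.04);print(c,c.mean(0))
for a,b in((3,0),(2,1)): d=c[b]-c[a];print("x",np.arctan2(d[1],d[0]),np.hypot(*d[:2]))
for a,b in((2,3),(1,0)): d=c[b]-c[a];print("y",np.arctan2(-d[0],d[1]),np.hypot(*d[:2]))
print(ray(p,f([[342,231],[466,241],[282,328],[405,350],[485,353]]),.048))
t=ray(p,f([[55,30],[22,408]]),.034);print(t)
B=np.array([.606,-.004]);
E
```

```text
[[ 0.728   0.1177  0.04  ]
 [ 0.7175 -0.1401  0.04  ]
 [ 0.4818 -0.1284  0.04  ]
 [ 0.4906  0.1221  0.04  ]] [ 0.6045 -0.0072  0.04  ]
x -0.018849969451884236 0.23736891201649488
x -0.04943875971957365 0.23604241576849191
y -0.03545134749648939 0.2507062110096426
y -0.040556502958209464 0.25795155739735276
[[ 0.5989  0.0281  0.048 ]
 [ 0.5936 -0.046   0.048 ]
 [ 0.5386  0.0626  0.048 ]
 [ 0.5262 -0.0101  0.048 ]
 [ 0.5249 -0.0573  0.048 ]]
[[0.7316 0.2085 0.034 ]
 [0.4913 0.2167 0.034 ]]
```

```bash
python3 - <<'E'
from h import *
np.set_printoptions(precision=2,suppress=True)
s=env.get_state()
for g in ([.558,-.110,.135],): print(*goal(s,g,-.037))
s,w=wrist(); save(w,"w2.png")
E
```

```text
[-121.88 -457.7     4.08] [ 0.01  0.01 -0.29]
```

View pics/w2.png

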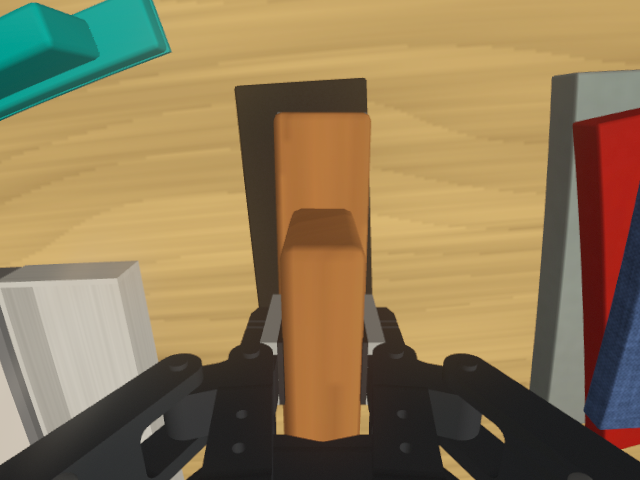

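The block is held squarely, with its grip at (325,230–430) between the pads. Now I'll carry it over to the right side of the box.

{"fn": "move_arm", "kwargs": {
  "targets": [
    [[-14, -50, 0], [0, 0, -0.05], 1],
    [[-27, -100, 0], [0, 0, -0.1], 1],
    [[-40, -150, 0], [0, 0, -0.15], 1],
    [[-53, -200, 0], [0, 0, -0.2], 1],
    [[-66, -250, 0], [0, 0, -0.29], 1]
  ]
}}

```text
clock: 5.03
tcp_pos: [0.5186, 0.0997, 0.1356]
orientation: [-0.001, 0.018, 1.0, -0.0]
wrist_force: [1.2, 0.4, -2.7]
finger_gap: 0.0233
grip_force: 59.7
```

{"fn": "move_arm", "kwargs": {
  "targets": [
    [[-14, -50, 0], [0, 0, 0], 1],
    [[-28, -100, 0], [0, 0, 0], 1],
    [[-42, -150, 0], [0, 0, 0], 1],
    [[-53, -195, 0], [0, 0, 0], 1],
    [[-56, -205, 0], [0, 0, 0], 1]
  ]
}}

```text
clock: 5.65
tcp_pos: [0.5676, -0.1083, 0.1353]
orientation: [-0.001, 0.02, 1.0, 0.0]
wrist_force: [0.2, 0.3, -2.4]
finger_gap: 0.0237
grip_force: 60.1
```

```bash
python3 - <<'E'
from h import *
np.set_printoptions(precision=2,suppress=True)
s=env.get_state(); print(s["tcp_pos"]*1000 if hasattr(s["tcp_pos"],"dtype") else s["tcp_pos"])
for g in ([.558,-.110,.095],[.558,-.110,.0755]): print(*goal(s,g,-.037))
s,w=wrist(); save(w,"w3.png")
E
```

```text
[ 567.55 -108.3   135.35]
[ 9.39 -2.1  40.37] [ 0.   -0.01 -0.02]
[ 9.35 -2.11 59.87] [ 0.   -0.01 -0.02]
```

View pics/w3.png

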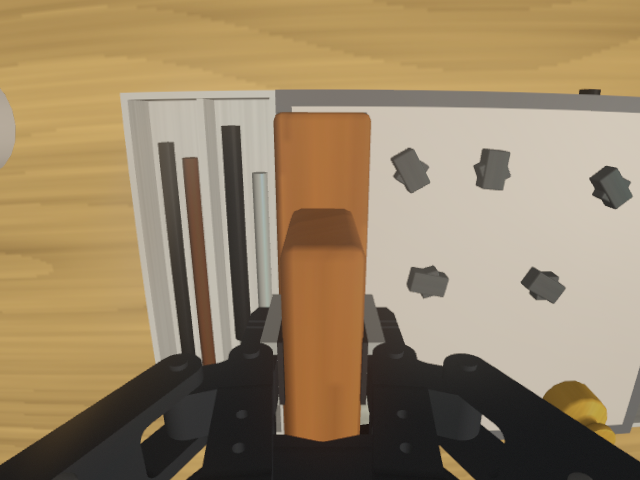

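The block hovers just left of the pens, and the chips at (410,170), (428,282), (492,170), (543,285) and (611,187) are all clear of it. I'll check the box corner and chips against this view.

```bash
python3 - <<'E'
from h import *
np.set_printoptions(precision=4,suppress=True)
s,w=wrist()
print(ray(w,[[275,92],[640,97]],.04)); print(ray(w,[[410,170],[428,282],[492,170],[543,285],[611,187]],.046))
E
```

```text
[[ 0.4818 -0.1303  0.04  ]
 [ 0.4891  0.0779  0.04  ]]
[[ 0.5266 -0.0571  0.046 ]
 [ 0.5949 -0.0447  0.046 ]
 [ 0.5282 -0.0104  0.046 ]
 [ 0.6003  0.0278  0.046 ]
 [ 0.54    0.0627  0.046 ]]
```

{"fn": "move_arm", "kwargs": {
  "targets": [
    [[9, -2, 10], [0, 0, 0], 1],
    [[9, -2, 30], [0, 0, 0], 1],
    [[9, -2, 45], [0, 0, 0], 1],
    [[9, -2, 52], [0, 0, 0], 1],
    [[9, -2, 55], [0, 0, 0], 1]
  ]
}}

```text
clock: 6.38
tcp_pos: [0.5588, -0.1066, 0.0818]
orientation: [-0.0, 0.018, 1.0, 0.0]
wrist_force: [0.4, 1.2, -2.0]
finger_gap: 0.0235
grip_force: 60.2
```

{"fn": "move_arm", "kwargs": {
  "targets": [
    [[0, 0, 1], [0, 0, 0], 1],
    [[0, 0, 2], [0, 0, 0], 1],
    [[0, 0, 3], [0, 0, 0], 1],
    [[0, 0, 4], [0, 0, 0], 1],
    [[0, 0, 4], [0, 0, 0], 1]
  ]
}}

```text
clock: 7.0
tcp_pos: [0.5589, -0.1073, 0.0783]
orientation: [-0.0, 0.019, 1.0, 0.0]
wrist_force: [-1.0, -0.9, -2.6]
finger_gap: 0.0232
grip_force: 60.2
```

{"fn": "move_arm", "kwargs": {
  "targets": [
    [[0, 0, 1], [0, 0, 0], 1],
    [[0, 0, 1.5], [0, 0, 0], 1],
    [[0, 0, 1.5], [0, 0, 0], 1]
  ]
}}

```text
clock: 7.38
tcp_pos: [0.5589, -0.1072, 0.0767]
orientation: [-0.0, 0.018, 1.0, 0.0]
wrist_force: [0.5, -0.2, -2.3]
finger_gap: 0.0232
grip_force: 60.2
```

{"fn": "move_arm", "kwargs": {
  "targets": [
    [[0, 2, 1.5], [0, 0, 0], 1],
    [[0, 10, 1.5], [0, 0, 0], 1],
    [[0, 22, 1.5], [0, 0, 0], 1],
    [[0, 36, 1.5], [0, 0, 0], 1],
    [[0, 50, 1.5], [0, 0, 0], 1]
  ]
}}

```text
clock: 8.0
tcp_pos: [0.5608, -0.056, 0.0753]
orientation: [0.0, 0.018, 1.0, 0.0]
wrist_force: [0.0, -0.6, -2.5]
finger_gap: 0.0233
grip_force: 60.1
```

{"fn": "move_arm", "kwargs": {
  "targets": [
    [[0, 14, 0], [0, 0, 0], 1],
    [[0, 28, 0], [0, 0, 0], 1],
    [[0, 42, 0], [0, 0, 0], 1],
    [[0, 56, 0], [0, 0, 0], 1],
    [[0, 70, 0], [0, 0, 0], 1]
  ]
}}

```text
clock: 8.62
tcp_pos: [0.5634, 0.0136, 0.0753]
orientation: [0.0, 0.019, 1.0, 0.0]
wrist_force: [-0.0, -1.7, -2.7]
finger_gap: 0.0234
grip_force: 60.2
```

```bash
python3 - <<'E'
from h import *
np.set_printoptions(precision=2,suppress=True)
s,w=wrist(); print(s["wrist_force"],*goal(s,[.567,.137,.075],-.037)); save(w,"w4.png")
E
```

```text
[-0.01 -1.7  -2.68] [  1.02 123.5    0.31] [ 0.  0. -0.]
```

View pics/w4.png

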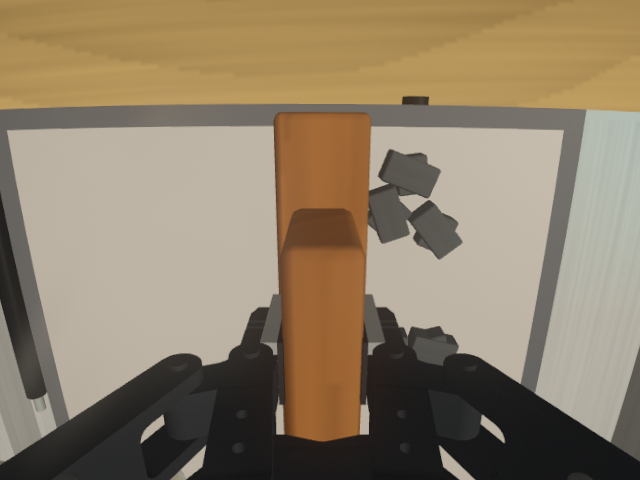

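The chips are gathering ahead of the block, three at (390–440,170–235) and two near (430,340), with nothing slipping past the ends. I'll carry on.

{"fn": "move_arm", "kwargs": {
  "targets": [
    [[0, 14, 0], [0, 0, 0], 1],
    [[0, 28, 0], [0, 0, 0], 1],
    [[0, 42, 0], [0, 0, 0], 1],
    [[0, 55, 0], [0, 0, 0], 1],
    [[0, 65, 0], [0, 0, 0], 1]
  ]
}}

```text
clock: 9.3
tcp_pos: [0.5658, 0.0786, 0.0753]
orientation: [0.0, 0.018, 1.0, 0.0]
wrist_force: [-0.2, 0.4, -3.1]
finger_gap: 0.0232
grip_force: 60.1
```

{"fn": "move_arm", "kwargs": {
  "targets": [
    [[0, 12, 0], [0, 0, 0], 1],
    [[0, 24, 0], [0, 0, 0], 1],
    [[0, 36, 0], [0, 0, 0], 1],
    [[0, 48, 0], [0, 0, 0], 1],
    [[0, 60, 0], [0, 0, 0], 1]
  ]
}}

```text
clock: 9.93
tcp_pos: [0.568, 0.1384, 0.0753]
orientation: [0.0, 0.018, 1.0, 0.0]
wrist_force: [0.5, -0.5, -3.4]
finger_gap: 0.0233
grip_force: 60.1
```

```bash
python3 - <<'E'
from h import *
np.set_printoptions(precision=4,suppress=True)
s,w=wrist(); print(s["wrist_force"],s["tcp_pos"]); save(w,"w5.png")
p=env.read_camera("top")
for q in env.landmark_of("chip0",p)+env.landmark_of("chip0",w): print(np.array(q["centre"]),q["confidence"])
E
```

```text
[ 0.4593 -0.462  -3.3882] [0.568  0.1384 0.0753]
[0.5986 0.1658 0.0059] 0.46
```

View pics/w5.png

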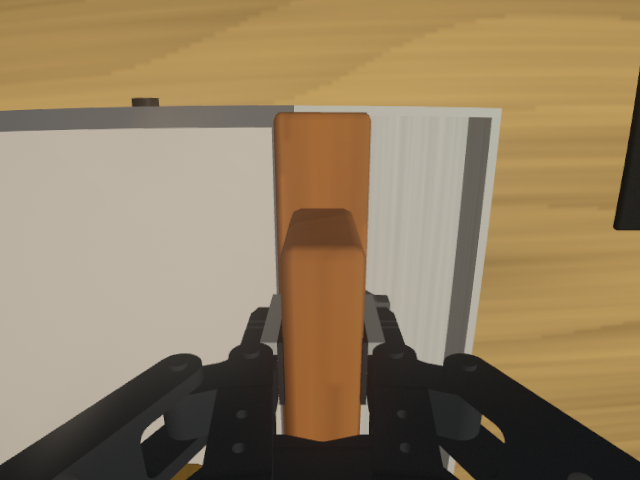

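The box top is clear in this view and the chips are hidden behind the block in the tray. I'll lift off and check.

{"fn": "move_arm", "kwargs": {
  "targets": [
    [[0, 0, -15], [0, 0, 0], 1],
    [[0, 0, -35], [0, 0, 0], 1],
    [[0, 0, -60], [0, 0, 0], 1],
    [[20, 50, -60], [0, 0, 0], 1],
    [[40, 100, -60], [0, 0, 0], 1]
  ]
}}

```text
clock: 10.75
tcp_pos: [0.5326, 0.2391, 0.1372]
orientation: [0.001, 0.02, 1.0, 0.0]
wrist_force: [1.3, 1.1, -2.5]
finger_gap: 0.0229
grip_force: 60.1
```

{"fn": "move_arm", "kwargs": {
  "targets": [
    [[20, 45, 0], [0, 0, 0], 1],
    [[40, 90, 0], [0, 0, 0], 1],
    [[55, 105, 0], [0, 0, 0], 1]
  ]
}}

```text
clock: 11.12
tcp_pos: [0.4802, 0.348, 0.1365]
orientation: [0.001, 0.017, 1.0, 0.001]
wrist_force: [-0.0, -1.1, -2.8]
finger_gap: 0.0234
grip_force: 60.2
```

```bash
python3 - <<'E'
from h import *
np.set_printoptions(precision=4,suppress=True)
s,w=wrist(); print(s["tcp_pos"],*goal(s,[.472,.3485,.135],-.028),*goal(s,[.472,.3485,.0395],-.028))
p=env.read_camera("top"); q=env.read_camera("side")
for c in (p,q):
  for r in env.landmark_of("chip0",c): print(np.array(r["centre"]),r["confidence"])
a=cv2.resize(p["pixels"][135:260,220:430],(600,357)); b=cv2.resize(q["pixels"][170:330,270:480],(312,238))
b=cv2.resize(q["pixels"][180:280,270:470],(600,300)); a=a[:290]
cv2.imwrite("pics/c6.png",np.vstack([a,b])[:,:,::-1])
E
```

```text
[0.4802 0.348  0.1365] [8.2266 0.2144 1.4703] [ 0.0065  0.0083 -0.0399] [ 8.3648  0.1058 96.9702] [ 0.0065  0.0083 -0.0399]
[0.5306 0.1448 0.0102] 0.62
[0.5967 0.14   0.0165] 0.43
[0.5082 0.149  0.0092] 0.42
[0.5608 0.1511 0.0159] 0.42
[0.5977 0.1655 0.0138] 0.41
[0.4762 0.35   0.1042] 0.27
[ 0.6115  0.1672 -0.    ] 0.5
[0.5949 0.1609 0.0126] 0.4
```

View pics/c6.png

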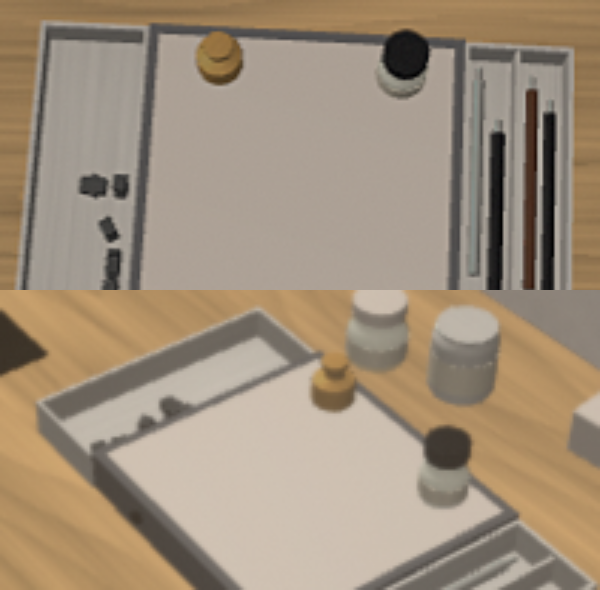

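All five chips are in the left tray at x ≈ 0.51–0.60, and the bottle and weight are untouched. Now I'll put the block back on the mat.

{"fn": "move_arm", "kwargs": {
  "targets": [
    [[8, 0, 10], [0, 0, -0.04], 1],
    [[8, 0, 45], [0, 0, -0.04], 1],
    [[8, 0, 75], [0, 0, -0.04], 1],
    [[8, 0, 88], [0, 0, -0.04], 1],
    [[8, 0, 92], [0, 0, -0.04], 1]
  ]
}}

```text
clock: 12.0
tcp_pos: [0.4723, 0.3455, 0.0425]
orientation: [-0.001, 0.015, 1.0, -0.0]
wrist_force: [-0.5, -0.1, -2.3]
finger_gap: 0.0237
grip_force: 60.1
```

{"fn": "move_arm", "kwargs": {
  "targets": [
    [[0, 0, 1], [0, 0, 0], 1],
    [[0, 0, 2], [0, 0, 0], 1],
    [[0, 0, 3], [0, 0, 0], 1],
    [[0, 0, 4], [0, 0, 0], 1],
    [[0, 0, 4], [0, 0, 0], 1]
  ]
}}

```text
clock: 12.62
tcp_pos: [0.4726, 0.3463, 0.0394]
orientation: [0.0, 0.015, 1.0, 0.0]
wrist_force: [0.5, -0.2, -2.6]
finger_gap: 0.0235
grip_force: 60.1
```

{"fn": "move_arm", "kwargs": {
  "targets": [
    [[0, 2, 0.5], [0, 0, 0], 1],
    [[0, 2, 1], [0, 0, 0], 1],
    [[0, 2, 1], [0, 0, 0], 1]
  ]
}}

```text
clock: 13.0
tcp_pos: [0.4727, 0.3485, 0.0387]
orientation: [0.0, 0.015, 1.0, 0.0]
wrist_force: [-2.2, 0.8, 1.3]
finger_gap: 0.0232
grip_force: 60.9
```

{"fn": "move_arm", "kwargs": {
  "targets": [
    [[0, 0, 0.5], [0, 0, 0], 1],
    [[0, 0, 1], [0, 0, 0], 1],
    [[0, 0, 1], [0, 0, 0], 1]
  ]
}}

```text
clock: 13.38
tcp_pos: [0.4728, 0.3485, 0.0387]
orientation: [0.0, 0.015, 1.0, 0.0]
wrist_force: [-4.4, -0.1, 8.1]
finger_gap: 0.0236
grip_force: 62.0
```

Contact. I'll release and retreat.

{"fn": "move_arm", "kwargs": {
  "targets": [
    [[0, 0, -1], [0, 0, 0], 0.4],
    [[0, 0, -1], [0, 0, 0], -0.2],
    [[0, 0, -1], [0, 0, 0], -1],
    [[0, 0, -1], [0, 0, 0], -1],
    [[0, 0, -1], [0, 0, 0], -1]
  ]
}}

```text
clock: 14.0
tcp_pos: [0.4727, 0.3482, 0.0382]
orientation: [-0.0, 0.015, 1.0, 0.0]
wrist_force: [0.0, -0.2, -0.2]
finger_gap: 0.085
grip_force: 0.0
```

{"fn": "move_arm", "kwargs": {
  "targets": [
    [[0, 0, -1], [0, 0, 0], -1],
    [[0, 0, -20], [0, 0, 0], -1],
    [[0, 0, -60], [0, 0, 0], -1],
    [[0, 0, -110], [0, 0, 0], -1],
    [[40, 0, -150], [0, 0, 0], -1]
  ]
}}

```text
clock: 14.62
tcp_pos: [0.4349, 0.3498, 0.1903]
orientation: [0.002, 0.016, 1.0, 0.001]
wrist_force: [0.1, 1.4, 0.4]
finger_gap: 0.0852
grip_force: 0.0
```

```bash
python3 - <<'E'
from h import *
s,w=wrist(); save(w,"w7.png"); print(s["clock"],s["tcp_pos"],s["finger_gap"])
try: print(fit([w],"scraper",[.4727,.3485,-.03],.005))
except Exception as e: print(e)
E
```

```text
14.625 [0.43489541 0.34975283 0.19032774] 0.08518894827627815
(array([ 0.47381671,  0.34866452, -0.02452148]), np.float64(0.06518245170937693), 1)
```

View pics/w7.png

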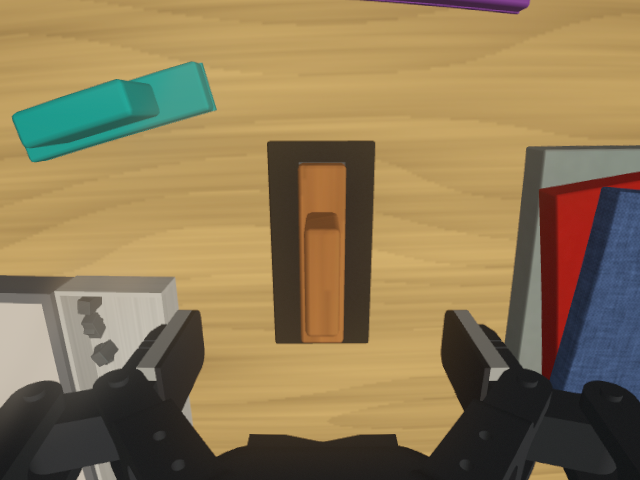

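```bash
python3 - <<'E'
from h import *
np.set_printoptions(precision=4,suppress=True)
s,w=wrist()
print(ray(w,[[322,164],[322,342]],.027),ray(w,[[268,142],[375,142],[276,343],[368,342]],.005))
E
```

```text
[[0.3959 0.3524 0.027 ]
 [0.5457 0.3482 0.027 ]] [[0.3802 0.3107 0.005 ]
 [0.3826 0.3945 0.005 ]
 [0.559  0.3059 0.005 ]
 [0.5606 0.3898 0.005 ]]
```

The block is upright and inside the mat on all sides: 15 mm of margin at each end, about 24 mm at the sides, and parallel to it. Handing in.

```bash
python3 -c "
from workcell import env
print(env.hand_in())"
```

```text
the job is handed in; nothing more can be done
None
```

The job is handed in: all five chips are in the empty left tray, the block stands released lengthways on its mat, and the bottle and weight were left alone, with the robot clock at about 15 s of the 53 s allowed.

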